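Free the seized clamp and salvage the relay

ROBOT

A 6-joint arm with a two-finger parallel gripper is mounted at the origin on the work surface. World frame = base frame: x ahead of the robot, y to its left, z up, the work surface at z = 0. Lengths are in m, angles in rad, forces in N, time in s.
With the tool pointing down it reaches from about 0.4 to 0.825 m from the base axis. Payload 7 kg.
Tool frame: the origin (TCP) lies on the centre line of the jaws, within the pads' length; the fingertips stand arm.tip_reach ahead of it and the grasp point (between the pads) lies 5 mm behind it (arm.tip_reach is the distance from the TCP to the fingertips, in m); z points along the fingers, y is the line along which they close (so a half turn about z gives the same grasp; the last joint's range is limited). The gripper opens to 88 mm and grips with 3 to 60 N. Pads are 19 mm wide; open, the fingers measure 130 mm over their backs; the gripper's body (78 mm by 193 mm) begins 47 mm behind the grasp point.
Start: joints at [1.535, 0.359, 0.012, 0, -1.224, -0.288], TCP at [0.215, 0.64, 0.241] pointing down, gripper open.
Joint ranges: [-3.07, 3.07], [-1.43, 2.12], [-1.02, 1.25], [-3.03, 1.67], [-3.05, -0], [-3.03, 3.03]. Speed limits (rad/s): [2.39, 2.39, 3.01, 3.14, 3.14, 3.14].

INTERFACE

Orientations are given as [roll, pitch, yaw] about the fixed x, y, z axes, in that order (R = Rz(yaw) Ry(pitch) Rx(roll)).
In Python, from station import status, optics, order, arm gives the robot as it stands. The module is installed in compiled form; this text tells all that it offers.
- The arm moves only by the shell command python3 -m jog 'ROWS' [FORCE]. ROWS is JSON, a list of rows, each a list of 3 entries, a list of its own where there are three numbers: the gripper command: -1 is shut, 1 is fully open, values between are in proportion, then the shift along the tool's x, y, z in mm, then the turn about the tool's z in rad. A call has 1 to 20 rows; each row is the pose to reach, as a shift and turn from the pose commanded when the call began, along the tool's axes at that moment; what a row does not reach only later rows make up. A row lasts 1/8 s, in which the tool goes at most 62.5 mm and 10.7 degrees, less where a joint would pass 70% of its speed; a pose out of reach is approached as far as the arm can. A call with a gripper value outside its range is refused whole. The fingers move at their own pace and stop on an object; FORCE is the grip in N (left out, the last holds). Time passes only in rows, so rows that repeat a pose let the fingers close. It gives the time, the measured TCP pose, the force, the opening and the grip force at its end, in the units of the state.
- status.get_state(): the state, without advancing time (a new reading comes with each control period).
- optics.grab_frame(name): name is "side" or "top"; returns a dict with "color" (400x640x3 uint8, red, green, blue), "mtx" (3x3 intrinsics, pixels), "k1" (the pictures are not rectified: a ray, as slopes to the right and down, at radius r is drawn at 1 + k1 r^2 times it, then the intrinsics apply), "cam_to_world" (4x4, takes a point from camera to world coordinates). Camera axes: x right, y down, z forward; pixel columns grow to the right and rows downward; lengths in m; the calibration is good to about 2 mm. A picture is of the moment at which its call begins. There is no depth.
- order.job_done(): hands the job in; it is judged then, once.
The state is a dict: "t": time; "q": joint angles; "qd": joint speeds; "joint_efforts": joint torques, N m; "eef_pos": TCP position; "ee_rot": TCP orientation; "force": force on the tool from outside, world axes, zero at the start; "moment": the same for the moment, N m; "width": finger opening in m; "gripper_force": force on a finger pad.
Only numpy, scipy, OpenCV 4.12 (cv2) and the standard library are available. Lean on these libraries where they do the work, as an engineer would, in place of code of your own. Each camera call takes 0.05 s, during which the arm holds its last target. There are 200 camera calls.

TASK

The blue relay can in the aluminium chassis is held down by a red turn-button clamp whose black knob is seized with corrosion. Rock the knob back and forth in small, growing arcs, without ever forcing it so hard that its thin stem shears, until it breaks free and the red tongue can be turned counterclockwise (seen from above) well clear of the can's foot. Then lift the relay out, set it down gently and upright in the yellow tray, let go, leave the clamp open and leave everything else on the bench where it is.

Things in the scene. Friction and masses are not known exactly. Their poses are not given: they have to be found in the camera images.
- chassis: Aluminium tray fixed to the bench, 240 x 200 mm, side walls 36 mm high, deck 12 mm above the bench. Origin: centre of its underside; x runs from the knob towards the relay can. Knob axis at x = -60 mm, y = 0. The relay stands on the deck between 6 mm high kerbs (3 mm clearance), its centre at x = +18 mm, y = 0.
- clamp (a joint): Angle in rad of the red tongue about the vertical knob axis, positive counterclockwise from above; 0 = tongue along chassis +x, over the relay's foot (2 mm gap). End stops at -0.40 and +1.15; clear of the foot from about 0.75, well clear at 0.80 or more. It stays where it is left. Turning it into new ground (also all the way open once free) grinds at about 0.13 N m, over worn ground 0.05 N m.
- tongue_tip (a point): Tip of the tongue (14 mm wide, tip 38 mm from the axis, top 27 mm above the bench). The rust: at first it moves 0.1 to 0.3 rad either way, then stops dead; pushing on gains nothing. Working it right up to the stop on one side wears the rust that blocks the other, so the next swing back goes further; after two to four full rocks (out to -0.40) it breaks free counterclockwise.
- knob (a joint): Elastic wind-up of the thin stem in rad: angle of the knob ahead of the tongue, positive counterclockwise, 0 when left alone; 1.2 N m per rad, so it tells the torque on the knob. 0.2 rad (0.24 N m) makes sure that a stop is reached. Beyond 0.30 rad (0.36 N m) either way the stem shears and the job has failed.
- knob_grip (a point): Point on the knob axis at the height to grip, 56 mm above the bench. Black fluted round knob, 40 mm diameter, 30 mm tall (40 to 70 mm above the bench), yellow pointer rib on top, in line with the tongue when not wound up. Grip it across any diameter. The relay's near wall is 48 mm from the axis; fingertips must stay above the tongue, 27 mm above the bench.
- relay: Loose blue relay can with a white plate on top, 60 (x) x 40 (y) x 52 mm tall, about 0.3 kg, with a steel foot 22 mm long, 24 mm wide and 8 mm high sticking out at its -x side, which the red tongue holds down. Origin: centre of the underside of the 60 x 40 can; z up. Grip it across its 40 mm, about 38 mm above its underside.
- tray: Yellow open tray fixed to the bench, 180 (x) x 170 (y) x 30 mm outside, walls and floor 5 mm. Origin: centre of its underside, x along its 180 mm. It may stand nearer or farther than the red divided bin beside it, which is not the place for the relay.
- heatsink: Bystander: finned aluminium heat sink, 50 x 40 x 26 mm, in the red bin. Origin: centre of its underside.
- screwdriver: Bystander: screwdriver lying on the bench between the chassis and the trays. Origin at its middle, underside.
- joystick: Bystander: grey joystick box 90 x 80 x 30 mm with a red ball 100 mm high. Origin: centre of its underside.
- tape: Bystander: black roll of tape, 90 mm across, 22 mm high. Origin: centre of its underside.
- jar: Bystander: glass jar, 60 mm across, 75 mm high. Origin: centre of its underside.
- meter: Bystander: yellow multimeter, 140 x 70 x 30 mm. Origin: centre of its underside.
- wrench: Bystander: steel wrench lying on the bench. Origin at its middle, underside.
- board: Bystander: green circuit board 100 x 70 mm with parts on it. Origin: centre of its underside.
Things that resemble listed ones, but are neither listed nor needed, are in the scene too. There is more than one size of the relay; the job needs the larger.

How it is judged:
On the way, in this order (a step that is already met when the one before it is completed fails the run):
1. the clamp has broken free and its tongue is turned at least 0.77 rad counterclockwise, while the relay still stands in its bay (value of joint clamp above 0.77 rad and distance of relay from where it was at the start of the episode below 0.012 m), for 0.2 s.
2. the relay is lifted clear of the chassis (height (world z) of relay above 0.045 m), for 0.1 s.
At the end, for the whole second after the job is handed in: The relay stands upright (within 0.08 rad) on the yellow tray's floor, its centre within 60 mm of the tray's centre along each side, at rest and released; the clamp is still turned open by more than 0.72 rad (x of relay in the frame of tray between -0.06 and 0.06 m and y of relay in the frame of tray between -0.06 and 0.06 m and z of relay in the frame of tray below 0.01 m and angle between relay's own z axis and vertical below 0.08 rad and linear speed of relay below 0.02 m/s and value of joint clamp above 0.72 rad); the robot touches nothing.
It fails at once if the knob's stem is wound up by more than 0.30 rad and shears (value of joint knob above 0.3 rad or value of joint knob below -0.3 rad).
It fails at once if the relay is dropped into the tray or slammed down (faster than 0.6 m/s within 50 mm of its floor) (linear speed of relay above 0.6 m/s and horizontal distance between relay and tray below 0.09 m and z of relay in the frame of tray below 0.055 m).
It fails at once if the relay is pressed into the tray with more than 60 N (contact force between relay and tray above 60 N).
It fails at once if a bystander is moved more than 30 mm (distance of any of heatsink, screwdriver, joystick, tape, jar, meter, wrench, board from where it was at the start of the episode above 0.03 m).
It also fails if it takes over 72 s, if anything falls off the work surface, if the arm or the gripper's body presses on something with over 40 N, if the wrist force passes 120 N, or if a joint passes its speed limit or range.

## Working session

There is one attempt and no reset: what is moved stays moved. The work goes in short steps, Python scripts to look and compute and a shell command to move; the robot and the scene stay as the last step left them, time stands still between calls to the robot, and variables do not carry over. Pictures are saved under pics/ and viewed, at most 10 in all, crops included, and the job is handed in when it is done.

```bash
mkdir -p pics; ls; cat > h.py <<'E'
import numpy as np,cv2
from station import status, optics, order, arm
def grab(n,save=None):
    f=optics.grab_frame(n)
    if save: cv2.imwrite('pics/'+save,f['color'][:,:,::-1])
    return f
def ray(f,u,v):
    K=f['mtx'];d=np.array([(u-K[0,2])/K[0,0],(v-K[1,2])/K[1,1]]);s=d.copy()
    for _ in range(30): s=d/(1+f['k1']*(s@s))
    T=np.array(f['cam_to_world']);return T[:3,3],T[:3,:3]@np.array([s[0],s[1],1])
def onz(f,u,v,z):
    o,d=ray(f,u,v);return o+d*(z-o[2])/d[2]
def proj(f,p):
    T=np.linalg.inv(np.array(f['cam_to_world']));c=T[:3,:3]@np.array(p)+T[:3,3];s=c[:2]/c[2];s=s*(1+f['k1']*(s@s));K=f['mtx']
    return K[0,0]*s[0]+K[0,2],K[1,1]*s[1]+K[1,2]
E
python3 - <<'E'
from h import *
for n in('top','side'):
    f=grab(n,n+'0.png');print(n,f['mtx'],f['k1'],f['cam_to_world'])
print(status.get_state(),arm.tip_reach)
E
```

```text
pics
top [[392.51373002   0.         329.00575047]
 [  0.         392.51373002 194.33077137]
 [  0.           0.           1.        ]] -0.06753828633543865 [[-0.06870531 -0.9763503   0.20498701  0.29492401]
 [-0.99761985  0.06844276 -0.00837943 -0.01149058]
 [-0.00584861 -0.20507482 -0.97872882  1.39776469]
 [ 0.          0.          0.          1.        ]]
side [[482.99488453   0.         317.1287094 ]
 [  0.         482.99488453 201.6611632 ]
 [  0.           0.           1.        ]] -0.04120852677042979 [[ 0.79988975 -0.43798676  0.41029744  0.04105343]
 [-0.59988713 -0.56339021  0.56809058 -0.79335805]
 [-0.0176586  -0.70054198 -0.71339267  1.02860153]
 [ 0.          0.          0.          1.        ]]
{'t': 0.1, 'q': array([ 1.53510331e+00,  3.59276197e-01,  1.12115554e-02, -3.12951496e-04,
       -1.22409484e+00, -2.88068758e-01]), 'qd': array([-0.00086954,  0.00020482,  0.00239984,  0.00090826,  0.00145797,
        0.0002025 ]), 'joint_efforts': array([-2.54117214e-03, -5.84165847e+01,  2.93752420e+01,  7.01553136e+00,
        1.01594735e-02, -5.89163483e-05]), 'eef_pos': array([0.21465223, 0.63955131, 0.23976741]), 'ee_rot': array([ 3.14020207e+00, -1.05215491e-04, -3.23868238e-01]), 'force': array([-0.01336383,  0.2305373 ,  0.27004551]), 'moment': array([-0.05321288,  0.00931356,  0.00111842]), 'gripper_force': 0.0, 'width': 0.08758252581787682} 0.014
```

View pics/top0.png

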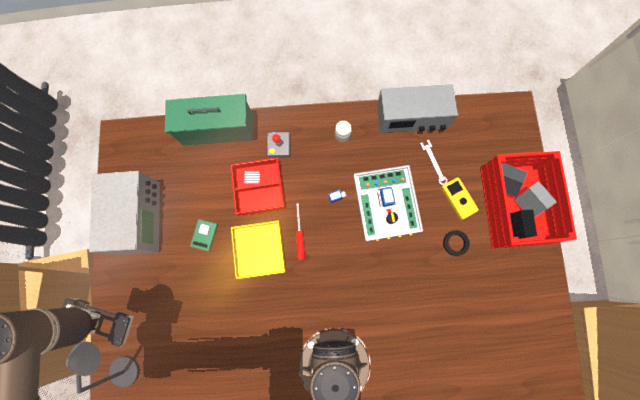

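View pics/side0.png

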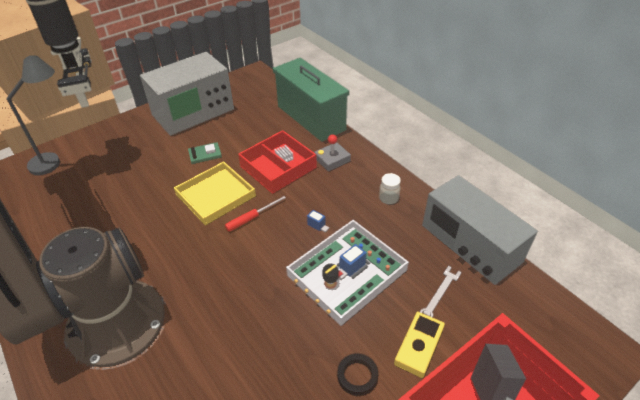

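The top view shows the chassis at (388,203), with the knob at (391,217) and a blue can at (388,197). The yellow tray is at (258,249), beside the red divided bin at (258,186). There are two relay candidates: the can in the chassis (388,197), and a small one loose on the bench (337,196). The chassis one fits the description because it is larger and sits under the clamp. I'll confirm that in a crop.

```bash
python3 - <<'E'
from h import *
a=cv2.imread('pics/top0.png')[160:245,320:430];b=cv2.imread('pics/side0.png')[210:325,280:420]
a=cv2.resize(a,(440,340),interpolation=cv2.INTER_CUBIC);b=cv2.resize(b,(420,345),interpolation=cv2.INTER_CUBIC)
o=np.zeros((345,800,3),np.uint8);o[:340,:380]=a[:,60:];o[:,380:]=b;cv2.imwrite('pics/crop1.png',o)
def cen(f,lo,hi,box,k=3):
    h=cv2.cvtColor(f['color'],cv2.COLOR_RGB2HSV);m=cv2.inRange(h,lo,hi);z=np.zeros_like(m);x0,y0,x1,y1=box;z[y0:y1,x0:x1]=m[y0:y1,x0:x1]
    n,l,s,c=cv2.connectedComponentsWithStats(z)
    i=1+np.argmax(s[1:,4]);cn=max(cv2.findContours((l==i).astype(np.uint8),0,1)[0],key=cv2.contourArea);return c[i],s[i],cv2.minAreaRect(cn),cv2.boxPoints(cv2.minAreaRect(cn))
T=grab('top');S=grab('side')
c=cen(T,(22,120,120),(35,255,255),(215,210,300,290));print('tray',c[0],c[2],[onz(T,*p,.03).round(3) for p in c[3]],onz(T,*c[2][0],.03))
c=cen(S,(22,100,100),(35,255,255),(165,150,265,230));print('trayS',c[0],c[3],onz(S,*c[0],.02))
c=cen(T,(0,0,0),(180,255,60),(375,205,405,232));print('knob',c[0],c[1],onz(T,*c[0],.065))
c=cen(S,(0,0,0),(180,255,60),(315,255,345,292));print('knobS',c[0],c[1],onz(S,*c[0],.055))
c=cen(T,(100,120,50),(130,255,255),(370,182,405,212));print('relay',c[0],c[1],onz(T,*c[2][0],.064),c[3])
c=cen(S,(100,120,50),(130,255,255),(335,240,375,280));print('relayS',c[0],c[1],onz(S,*c[0],.05))
for nm,f,b in(('T',T,(340,160,430,245)),('S',S,(280,210,420,325))):
    c=cen(f,(0,0,170),(180,60,255),b);print('chassis',nm,c[2],[onz(f,*p,.036).round(3) for p in c[3]])
E
```

```text
tray [257.53930387 249.49432929] ((256.70001220703125, 249.40000915527344), (52.46731948852539, 50.48741912841797), 81.8698959350586) [array([0.489, 0.34 , 0.03 ]), array([0.502, 0.162, 0.03 ]), array([0.321, 0.145, 0.03 ]), array([0.308, 0.318, 0.03 ])] [0.40391761 0.24086303 0.03      ]
trayS [213.81893004 191.93565282] [[172.86377 187.66838]
 [232.25452 152.73265]
 [256.47046 193.89973]
 [197.07971 228.83546]] [0.40029726 0.23342801 0.02      ]
knob [388. 220.] [387 217   4   6   9] [ 0.47030271 -0.21832101  0.065     ]
knobS [329.         278.06666667] [324 277  10   5  15] [ 0.46675035 -0.24549107  0.055     ]
relay [385.24561404 199.49122807] [381 189  14  17  57] [ 0.54527246 -0.21281537  0.064     ] [[374.      195.99998]
 [381.5     188.49998]
 [394.5     201.49998]
 [387.      208.99998]]
relayS [352.91891892 258.16216216] [341 251  25  13  37] [ 0.55489761 -0.23123545  0.05      ]
chassis T ((387.6719665527344, 202.1959991455078), (69.13922119140625, 58.49553680419922), 79.69515228271484) [array([ 0.651, -0.113,  0.036]), array([ 0.675, -0.324,  0.036]), array([ 0.427, -0.34 ,  0.036]), array([ 0.405, -0.136,  0.036])]
chassis S ((346.9999694824219, 264.5), (74.51746368408203, 96.92390441894531), 50.194427490234375) [array([ 0.409, -0.141,  0.036]), array([ 0.702, -0.089,  0.036]), array([ 0.666, -0.319,  0.036]), array([ 0.404, -0.344,  0.036])]
```

View pics/crop1.png

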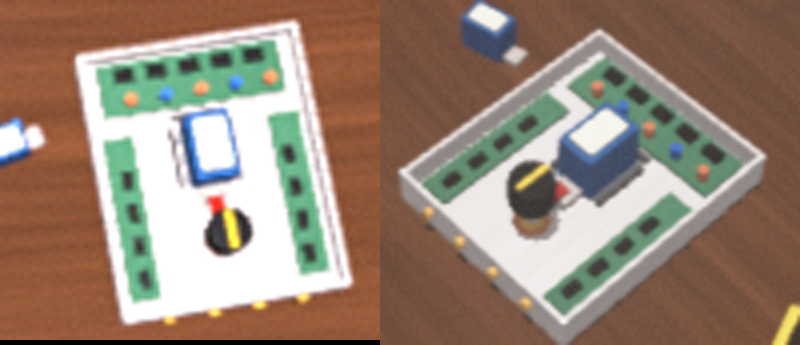

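The crop confirms it: the large blue can sits in the chassis (crop 210,145) with the red tongue on its foot and the knob at crop (228,230). The loose can at upper left is the smaller decoy.

```bash
python3 - <<'E'
from h import *
T=grab('top');S=grab('side')
tc=lambda u,v:(335+u/4-.4,160+v/4-.4); sc=lambda u,v:(280+(u-380)/3-.3,210+v/3-.3)
P=[onz(T,*tc(*p),.036)[:2] for p in((78,57),(298,22),(352,285),(125,323))]
Q=[onz(S,*sc(*p),.036)[:2] for p in((403,172),(600,32),(765,155),(570,335))]
for n,c in(('T',P),('S',[Q[1],Q[2],Q[3],Q[0]])):
    c=np.array(c);m=c.mean(0);e=(c[0]+c[1]-c[2]-c[3])/2;a=np.arctan2(e[1],e[0]);e2=(c[0]+c[3]-c[1]-c[2])/2;R=np.array([np.cos(a),np.sin(a)])
    print(n,c.round(3).tolist(),'size',np.linalg.norm(e),np.linalg.norm(e2),'yaw',a,np.arctan2(e2[1],e2[0])-np.pi/2,'c',m,'knob',m-.06*R,'relay',m+.018*R)
print('knobT',onz(T,*tc(228,231),.07),'rib',[onz(T,*tc(*p),.07)[:2] for p in((237,248),(228,212))],'relayT',onz(T,*tc(212,144),.064),'knobS',onz(S,*sc(531,183),.07))
print('plate',[onz(T,*tc(*p),.064)[:2].round(3) for p in((192,116),(229,112),(238,167),(202,175))])
E
```

```text
T [[0.649, -0.118], [0.667, -0.319], [0.427, -0.34], [0.409, -0.139]] size 0.24084254171192337 0.20156831053311278 yaw 0.08768333307053099 0.09312499925384699 c [ 0.53809203 -0.22898319] knob [ 0.47832253 -0.23423745] relay [ 0.55602288 -0.22740691]
S [[0.647, -0.122], [0.667, -0.318], [0.426, -0.351], [0.412, -0.143]] size 0.2397090272825227 0.20242541155389937 yaw 0.11409450085209118 0.08480858836931593 c [ 0.53801294 -0.23348793] knob [ 0.47840305 -0.24031876] relay [ 0.55589591 -0.23143868]
knobT [ 0.47786308 -0.23074261  0.07      ] rib [array([ 0.46274684, -0.23695333]), array([ 0.49421957, -0.23238963])] relayT [ 0.55555397 -0.22552487  0.064     ] knobS [ 0.47558947 -0.23821998  0.07      ]
plate [array([ 0.582, -0.211]), array([ 0.583, -0.243]), array([ 0.534, -0.246]), array([ 0.529, -0.214])]
```

```bash
python3 -m jog '[[1,[347,295,0],0.7],[1,[347,295,0],1.0],[1,[347,295,0],1.2],[1,[347,295,0],1.4],[1,[347,295,0],1.5],[1,[347,295,0],1.6],[1,[347,295,0],1.7],[1,[347,295,0],1.8],[1,[528,745,0],2.72],[1,[528,745,0],2.72],[1,[528,745,0],2.72],[1,[528,745,0],2.72],[1,[528,745,0],2.72],[1,[528,745,0],2.72],[1,[528,745,0],2.72],[1,[528,745,0],2.72],[1,[528,745,80],2.72],[1,[528,745,80],2.72],[1,[528,745,80],2.72],[1,[528,745,80],2.72]]' 20
python3 - <<'E'
from h import *
s=status.get_state();print(s['t'],s['eef_pos'],s['ee_rot'],s['q'],s['moment'])
f=grab('side');cv2.imwrite('pics/s1.png',cv2.resize(f['color'][150:330,240:440,::-1],(660,594),interpolation=cv2.INTER_CUBIC))
E
```

```text
t: 2.8
eef_pos: [0.4791, -0.2345, 0.1617]
ee_rot: [-3.141, 0.002, -3.043]
force: [0.2, 0.0, 0.4]
width: 0.0876
gripper_force: 0.0
2.8 [ 0.47912506 -0.23446042  0.16174901] [-3.14086949e+00  1.50909296e-03 -3.04320732e+00] [-8.69695967e-02  1.93336709e-01 -4.11156794e-01  5.26425408e-04
 -9.64686370e-01 -1.38574148e+00] [ 0.06365937 -0.16038063  0.02634561]
```

View pics/s1.png

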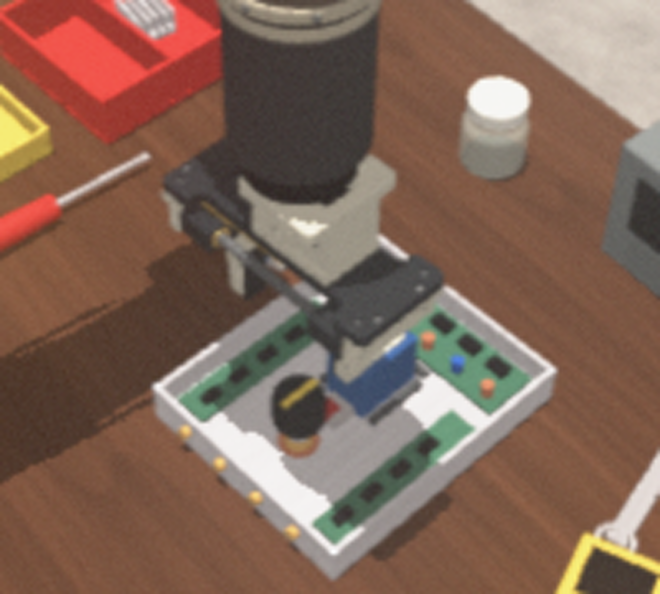

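The fingers hover on either side of the knob (crop 300,405), clear of the relay and walls. Now I'll descend and close.

```bash
python3 -m jog '[[1,[0,0,50],0],[1,[0,0,90],0],[1,[0,0,110],0],[1,[0,0,110],0],[-0.1,[0,0,110],0],[-0.1,[0,0,110],0],[-0.1,[0,0,110],0],[-1,[0,0,110],0],[-1,[0,0,110],0],[-1,[0,0,110],0],[-1,[0,0,110],0],[-1,[0,0,110],0]]' 10
python3 -c "
from h import *
s=status.get_state();print(s['force'],s['moment'],s['eef_pos'],s['ee_rot'])"
```

```text
t: 4.35
eef_pos: [0.4783, -0.2343, 0.0506]
ee_rot: [3.142, 0.0, -3.044]
force: [-0.1, 1.8, 3.1]
width: 0.0399
gripper_force: 10.0
[-0.05143496  1.81711665  3.06296702] [0.45190388 0.03072754 0.01158306] [ 0.47833293 -0.23433589  0.05061855] [ 3.14157099e+00  8.80051908e-06 -3.04374732e+00]
```

```bash
cat > m.py <<'E'
from h import *
s=status.get_state();print('mz',s['moment'][2].round(3),'windup',(-s['moment'][2]/1.2).round(3),'yaw',s['ee_rot'][2].round(3),'F',s['force'].round(1),'pos',s['eef_pos'].round(4),'q6',s['q'][5].round(2),'t',s['t'])
E
python3 -m jog '[[-1,[0,0,0],0],[-1,[0,0,0],0],[-1,[0,0,0],-0.05],[-1,[0,0,0],-0.1],[-1,[0,0,0],-0.1]]' 30 | grep -E "width|grip"; python3 m.py
python3 -m jog '[[-1,[0,0,0],-0.05],[-1,[0,0,0],-0.1],[-1,[0,0,0],-0.1]]' 30 | grep -E "width|grip"; python3 m.py
```

```text
width: 0.0398
gripper_force: 30.0
mz -0.012 windup 0.01 yaw -2.944 F [0.3 1.2 4.2] pos [ 0.4783 -0.2344  0.0506] q6 -1.29 t 4.975
width: 0.0398
gripper_force: 30.0
mz -0.121 windup 0.101 yaw -2.845 F [-0.4 -0.8  2.6] pos [ 0.4783 -0.2345  0.0506] q6 -1.19 t 5.35
```

```bash
for i in 1 ; do python3 -m jog '[[-1,[0,0,0],-0.04],[-1,[0,0,0],-0.04],[-1,[0,0,0],-0.04]]' 30 >/dev/null; python3 m.py; python3 -m jog '[[-1,[0,0,0],-0.04],[-1,[0,0,0],-0.04],[-1,[0,0,0],-0.04]]' 30 >/dev/null; python3 m.py; done
```

```text
mz -0.174 windup 0.145 yaw -2.805 F [-0.2 -1.1  2.8] pos [ 0.4784 -0.2345  0.0506] q6 -1.15 t 5.725
mz -0.152 windup 0.127 yaw -2.765 F [-0.3 -2.8  1.8] pos [ 0.4784 -0.2345  0.0506] q6 -1.11 t 6.1
```

```bash
python3 -m jog '[[-1,[0,0,0],-0.05],[-1,[0,0,0],-0.05],[-1,[0,0,0],-0.05]]' 30 >/dev/null; python3 m.py; python3 -m jog '[[-1,[0,0,0],-0.04],[-1,[0,0,0],-0.04],[-1,[0,0,0],-0.04]]' 30 >/dev/null; python3 m.py
```

```text
mz -0.137 windup 0.114 yaw -2.715 F [-0.7 -5.4  1.8] pos [ 0.4784 -0.2346  0.0506] q6 -1.06 t 6.475
mz -0.181 windup 0.151 yaw -2.675 F [ 0.8 -5.3  1.8] pos [ 0.4784 -0.2346  0.0506] q6 -1.02 t 6.85
```

```bash
python3 -m jog '[[-1,[0,0,0],-0.04],[-1,[0,0,0],-0.04],[-1,[0,0,0],-0.04]]' 30 >/dev/null; python3 m.py; python3 -m jog '[[-1,[0,0,0],-0.02],[-1,[0,0,0],-0.02],[-1,[0,0,0],-0.02]]' 30 >/dev/null; python3 m.py
```

```text
mz -0.201 windup 0.168 yaw -2.636 F [ 0.4 -5.8  1.9] pos [ 0.4784 -0.2346  0.0506] q6 -0.98 t 7.225
mz -0.269 windup 0.225 yaw -2.616 F [-0.2 -6.8  1.7] pos [ 0.4785 -0.2346  0.0506] q6 -0.96 t 7.6
```

```bash
python3 -m jog '[[-1,[0,0,0],0.1],[-1,[0,0,0],0.2],[-1,[0,0,0],0.3],[-1,[0,0,0],0.4],[-1,[0,0,0],0.5],[-1,[0,0,0],0.5],[-1,[0,0,0],0.5]]' 30 >/dev/null; python3 m.py; python3 -m jog '[[-1,[0,0,0],0.05],[-1,[0,0,0],0.05],[-1,[0,0,0],0.05]]' 30 >/dev/null; python3 m.py
```

```text
mz 0.051 windup -0.042 yaw -3.112 F [-0.3 -0.7  4.1] pos [ 0.4783 -0.2342  0.0506] q6 -1.45 t 8.475
mz 0.052 windup -0.043 yaw 3.121 F [-0.2  1.6  4.7] pos [ 0.4783 -0.2342  0.0506] q6 -1.5 t 8.85
```

```bash
python3 -m jog '[[-1,[0,0,0],0.04],[-1,[0,0,0],0.04],[-1,[0,0,0],0.04]]' 30 >/dev/null; python3 m.py
```

```text
mz 0.013 windup -0.011 yaw 3.081 F [-1.4  2.6  5.6] pos [ 0.4783 -0.2342  0.0506] q6 -1.54 t 9.225
```

```bash
python3 -m jog '[[-1,[0,0,0],0.05],[-1,[0,0,0],0.05],[-1,[0,0,0],0.05]]' 30 >/dev/null; python3 m.py;python3 m.py;python3 -m jog '[[-1,[0,0,0],0.0]]' 30 >/dev/null; python3 m.py
```

```text
mz 0.013 windup -0.011 yaw 3.031 F [-0.1  2.8  5.4] pos [ 0.4783 -0.2341  0.0506] q6 -1.59 t 9.6
mz 0.013 windup -0.011 yaw 3.031 F [-0.1  2.8  5.4] pos [ 0.4783 -0.2341  0.0506] q6 -1.59 t 9.6
mz 0.033 windup -0.028 yaw 3.031 F [-0.7  2.8  6.1] pos [ 0.4783 -0.2341  0.0506] q6 -1.59 t 9.725
```

```bash
python3 - <<'E'
from h import *
f=grab('side');g=grab('top')
a=cv2.resize(f['color'][230:310,295:385,::-1],(450,400),interpolation=cv2.INTER_CUBIC);b=cv2.resize(g['color'][180:250,355:425,::-1],(350,350),interpolation=cv2.INTER_CUBIC)
o=np.zeros((400,800,3),np.uint8);o[:,:450]=a;o[:350,450:]=b;cv2.imwrite('pics/s2.png',o)
E
```

```text
(no output)
```

View pics/s2.png

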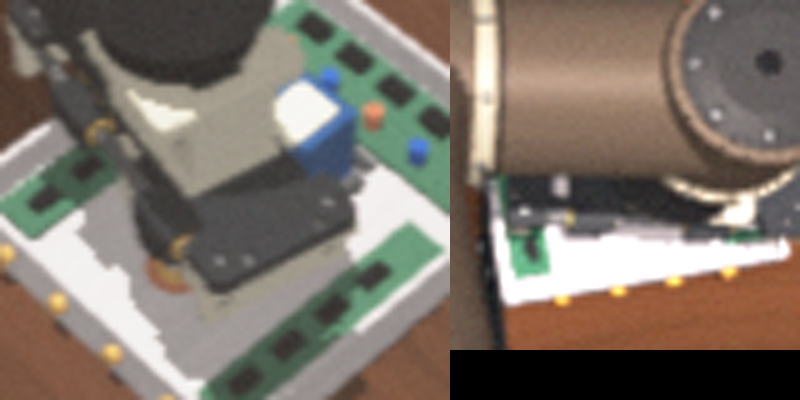

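The gripper hides the tongue in both views, so I'll go on by torque in small steps.

```bash
python3 -m jog '[[-1,[0,0,0],0.05],[-1,[0,0,0],0.05],[-1,[0,0,0],0.05]]' 30 >/dev/null; python3 m.py;python3 -m jog '[[-1,[0,0,0],0.05],[-1,[0,0,0],0.05],[-1,[0,0,0],0.05]]' 30 >/dev/null; python3 m.py
```

```text
mz 0.072 windup -0.06 yaw 2.981 F [-1.5  3.4  5.4] pos [ 0.4783 -0.2341  0.0506] q6 -1.64 t 10.2
mz 0.083 windup -0.069 yaw 2.931 F [-0.7  3.6  5.5] pos [ 0.4783 -0.234   0.0506] q6 -1.69 t 10.575
```

```bash
python3 -m jog '[[-1,[0,0,0],0.05],[-1,[0,0,0],0.05],[-1,[0,0,0],0.05]]' 30 >/dev/null; python3 m.py;python3 -m jog '[[-1,[0,0,0],0.04],[-1,[0,0,0],0.04],[-1,[0,0,0],0.04]]' 30 >/dev/null; python3 m.py
```

```text
mz 0.151 windup -0.126 yaw 2.881 F [-0.2  2.9  5.7] pos [ 0.4784 -0.234   0.0506] q6 -1.74 t 10.95
mz 0.169 windup -0.141 yaw 2.841 F [0.  4.4 5.1] pos [ 0.4784 -0.2339  0.0506] q6 -1.78 t 11.325
```

```bash
python3 -m jog '[[-1,[0,0,0],0.04],[-1,[0,0,0],0.04],[-1,[0,0,0],0.04]]' 30 >/dev/null; python3 m.py;python3 -m jog '[[-1,[0,0,0],0.03],[-1,[0,0,0],0.03],[-1,[0,0,0],0.03]]' 30 >/dev/null; python3 m.py
```

```text
mz 0.184 windup -0.153 yaw 2.801 F [-0.2  3.5  4.9] pos [ 0.4784 -0.2339  0.0506] q6 -1.82 t 11.7
mz 0.235 windup -0.196 yaw 2.771 F [-0.   4.7  5.4] pos [ 0.4784 -0.2339  0.0506] q6 -1.85 t 12.075
```

```bash
python3 -m jog '[[-1,[0,0,0],0.02],[-1,[0,0,0],0.02],[-1,[0,0,0],0.02]]' 30 >/dev/null; python3 m.py;python3 -m jog '[[-1,[0,0,0],-0.12],[-1,[0,0,0],-0.25],[-1,[0,0,0],-0.38],[-1,[0,0,0],-0.5],[-1,[0,0,0],-0.62],[-1,[0,0,0],-0.72],[-1,[0,0,0],-0.8],[-1,[0,0,0],-0.88],[-1,[0,0,0],-0.88],[-1,[0,0,0],-0.88]]' 30 >/dev/null; python3 m.py;python3 -m jog '[[-1,[0,0,0],-0.04],[-1,[0,0,0],-0.04],[-1,[0,0,0],-0.04]]' 30 >/dev/null; python3 m.py
```

```text
mz 0.215 windup -0.179 yaw 2.751 F [-0.5  4.5  6.3] pos [ 0.4784 -0.2338  0.0506] q6 -1.87 t 12.45
mz -0.114 windup 0.095 yaw -2.655 F [-0.2 -2.8  3.6] pos [ 0.4784 -0.2346  0.0506] q6 -1.0 t 13.7
mz -0.203 windup 0.169 yaw -2.615 F [ 0.3 -4.8  3.6] pos [ 0.4784 -0.2346  0.0506] q6 -0.96 t 14.075
```

```bash
python3 -m jog '[[-1,[0,0,0],-0.04],[-1,[0,0,0],-0.04],[-1,[0,0,0],-0.04]]' 30 >/dev/null; python3 m.py;python3 -m jog '[[-1,[0,0,0],-0.03],[-1,[0,0,0],-0.03],[-1,[0,0,0],-0.03]]' 30 >/dev/null; python3 m.py
```

```text
mz -0.187 windup 0.156 yaw -2.575 F [ 1.2 -5.1  2.4] pos [ 0.4785 -0.2347  0.0506] q6 -0.92 t 14.45
mz -0.227 windup 0.189 yaw -2.545 F [ 0.2 -5.2  2.3] pos [ 0.4785 -0.2347  0.0506] q6 -0.89 t 14.825
```

```bash
python3 -m jog '[[-1,[0,0,0],-0.03],[-1,[0,0,0],-0.03],[-1,[0,0,0],-0.03]]' 30 >/dev/null; python3 m.py;python3 -m jog '[[-1,[0,0,0],-0.02],[-1,[0,0,0],-0.02],[-1,[0,0,0],-0.02]]' 30 >/dev/null; python3 m.py
```

```text
mz -0.242 windup 0.202 yaw -2.515 F [ 0.8 -6.2  2.1] pos [ 0.4785 -0.2348  0.0506] q6 -0.86 t 15.2
mz -0.29 windup 0.242 yaw -2.495 F [ 0.7 -6.4  1.4] pos [ 0.4785 -0.2348  0.0506] q6 -0.84 t 15.575
```

```bash
python3 -m jog '[[-1,[0,0,0],0.13],[-1,[0,0,0],0.26],[-1,[0,0,0],0.39],[-1,[0,0,0],0.52],[-1,[0,0,0],0.65],[-1,[0,0,0],0.75],[-1,[0,0,0],0.85],[-1,[0,0,0],0.95],[-1,[0,0,0],1.03],[-1,[0,0,0],1.03],[-1,[0,0,0],1.03]]' 30 >/dev/null; python3 m.py;python3 -m jog '[[-1,[0,0,0],0.04],[-1,[0,0,0],0.04],[-1,[0,0,0],0.04]]' 30 >/dev/null; python3 m.py
```

```text
mz 0.15 windup -0.125 yaw 2.761 F [0.4 3.8 5.2] pos [ 0.4784 -0.2338  0.0506] q6 -1.86 t 16.95
mz 0.121 windup -0.101 yaw 2.721 F [0.  4.  5.6] pos [ 0.4784 -0.2338  0.0506] q6 -1.9 t 17.325
```

```bash
python3 -m jog '[[-1,[0,0,0],0.05],[-1,[0,0,0],0.05],[-1,[0,0,0],0.05]]' 30 >/dev/null; python3 m.py;python3 -m jog '[[-1,[0,0,0],0.04],[-1,[0,0,0],0.04],[-1,[0,0,0],0.04]]' 30 >/dev/null; python3 m.py
```

```text
mz 0.201 windup -0.168 yaw 2.671 F [-0.2  3.7  5.5] pos [ 0.4784 -0.2338  0.0506] q6 -1.95 t 17.7
mz 0.204 windup -0.17 yaw 2.632 F [-1.2  3.8  4.8] pos [ 0.4785 -0.2337  0.0506] q6 -1.99 t 18.075
```

```bash
python3 -m jog '[[-1,[0,0,0],0.03],[-1,[0,0,0],0.03],[-1,[0,0,0],0.03]]' 30 >/dev/null; python3 m.py;python3 -m jog '[[-1,[0,0,0],0.02],[-1,[0,0,0],0.02],[-1,[0,0,0],0.02]]' 30 >/dev/null; python3 m.py
```

```text
mz 0.277 windup -0.231 yaw 2.602 F [-0.2  4.4  4.6] pos [ 0.4785 -0.2337  0.0506] q6 -2.02 t 18.45
mz 0.278 windup -0.231 yaw 2.582 F [0.4 4.4 5.8] pos [ 0.4785 -0.2337  0.0506] q6 -2.04 t 18.825
```

```bash
python3 -m jog '[[-1,[0,0,0],-0.13],[-1,[0,0,0],-0.26],[-1,[0,0,0],-0.39],[-1,[0,0,0],-0.52],[-1,[0,0,0],-0.65],[-1,[0,0,0],-0.78],[-1,[0,0,0],-0.9],[-1,[0,0,0],-1],[-1,[0,0,0],-1.1],[-1,[0,0,0],-1.2],[-1,[0,0,0],-1.2],[-1,[0,0,0],-1.2]]' 30 >/dev/null; python3 m.py;python3 -m jog '[[-1,[0,0,0],-0.04],[-1,[0,0,0],-0.04],[-1,[0,0,0],-0.04]]' 30 >/dev/null; python3 m.py
```

```text
mz -0.117 windup 0.097 yaw -2.505 F [ 0.6 -5.3  1.8] pos [ 0.4785 -0.2347  0.0506] q6 -0.85 t 20.325
mz -0.132 windup 0.11 yaw -2.465 F [ 0.5 -4.3  1.4] pos [ 0.4785 -0.2348  0.0506] q6 -0.81 t 20.7
```

```bash
python3 -m jog '[[-1,[0,0,0],-0.06],[-1,[0,0,0],-0.06],[-1,[0,0,0],-0.06]]' 30 >/dev/null; python3 m.py;python3 -m jog '[[-1,[0,0,0],-0.05],[-1,[0,0,0],-0.05],[-1,[0,0,0],-0.05]]' 30 >/dev/null; python3 m.py
```

```text
mz -0.14 windup 0.116 yaw -2.406 F [ 1.8 -6.8  1.3] pos [ 0.4786 -0.2348  0.0506] q6 -0.75 t 21.075
mz -0.141 windup 0.117 yaw -2.356 F [ 0.5 -5.8  1.6] pos [ 0.4786 -0.2349  0.0506] q6 -0.7 t 21.45
```

```bash
python3 -m jog '[[-1,[0,0,0],-0.03],[-1,[0,0,0],-0.03],[-1,[0,0,0],-0.03]]' 30 >/dev/null; python3 m.py
```

```text
mz -0.13 windup 0.108 yaw -2.326 F [ 1.1 -6.8  0.7] pos [ 0.4787 -0.2349  0.0507] q6 -0.67 t 21.825
```

```bash
python3 -m jog '[[-1,[0,0,0],-0.04],[-1,[0,0,0],-0.08],[-1,[0,0,0],-0.08]]' 30 >/dev/null; python3 m.py;
```

```text
mz -0.143 windup 0.119 yaw -2.245 F [ 1.2 -7.1  1.3] pos [ 0.4787 -0.2349  0.0506] q6 -0.59 t 22.2
```

```bash
python3 -m jog '[[-1,[0,0,0],-0.04],[-1,[0,0,0],-0.08],[-1,[0,0,0],-0.08]]' 30 >/dev/null; python3 m.py;
```

```text
mz -0.149 windup 0.124 yaw -2.165 F [ 1.5 -7.9  0.9] pos [ 0.4788 -0.235   0.0506] q6 -0.51 t 22.575
```

```bash
python3 -m jog '[[-1,[0,0,0],-0.04],[-1,[0,0,0],-0.08],[-1,[0,0,0],-0.1],[-1,[0,0,0],-0.1]]' 30 >/dev/null; python3 m.py;
```

```text
mz -0.138 windup 0.115 yaw -2.065 F [ 2.9 -7.4 -0.5] pos [ 0.4789 -0.235   0.0507] q6 -0.41 t 23.075
```

```bash
python3 -m jog '[[-1,[0,0,0],-0.04],[-1,[0,0,0],-0.08],[-1,[0,0,0],-0.1],[-1,[0,0,0],-0.1]]' 30 >/dev/null; python3 m.py;
```

```text
mz -0.144 windup 0.12 yaw -1.965 F [ 2.9 -9.   0. ] pos [ 0.479  -0.2351  0.0506] q6 -0.31 t 23.575
```

```bash
python3 -m jog '[[-1,[0,0,0],0.06],[-1,[0,0,0],0.12],[-1,[0,0,0],0.12],[0.04,[0,0,0],0.12],[0.04,[0,0,0],0.12],[0.04,[0,0,0],0.12],[0.04,[0,0,-30],0.12],[0.04,[0,0,-80],0.12],[0.5,[0,0,-140],0.12],[1,[0,0,-170],0.3],[1,[0,0,-170],0.48],[1,[0,0,-170],0.66],[1,[-80,0,-170],0.84],[1,[-140,0,-170],1.02],[1,[-140,0,-170],1.2]]'; python3 m.py
python3 - <<'E'
from h import *
f=grab('side');g=grab('top')
a=cv2.resize(f['color'][230:310,295:385,::-1],(450,400),interpolation=cv2.INTER_CUBIC);b=cv2.resize(g['color'][180:250,355:425,::-1],(350,350),interpolation=cv2.INTER_CUBIC)
o=np.zeros((400,800,3),np.uint8);o[:,:450]=a;o[:350,450:]=b;cv2.imwrite('pics/s3.png',o)
E
```

```text
t: 25.45
eef_pos: [0.5324, -0.1027, 0.2204]
ee_rot: [3.141, -0.0, 3.129]
force: [-0.2, -0.9, 0.8]
width: 0.0876
gripper_force: 0.0
mz 0.016 windup -0.013 yaw 3.129 F [-0.2 -0.9  0.8] pos [ 0.5324 -0.1027  0.2204] q6 -1.75 t 25.45
```

View pics/s3.png

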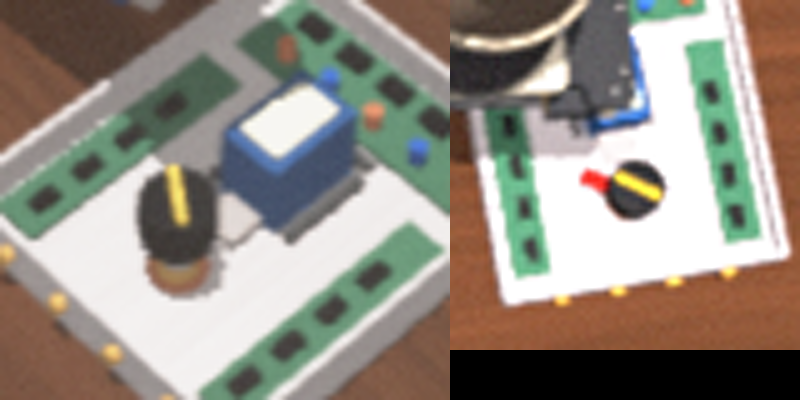

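The tongue (red, crop 595,182) is swung well clear of the foot, and the relay is in its bay. Next I'll check the angle and the relay centre.

```bash
python3 - <<'E'
from h import *
S=grab('side');T=grab('top');t=lambda u,v:(355+(u-450)/5-.4,180+v/5-.4)
a,b=[onz(T,*t(*p),.071) for p in((658,200),(615,172))];d=(b-a);print('rib',np.arctan2(d[1],d[0])-.093)
a,b=[onz(T,*t(*p),.026) for p in((634,190),(588,180))];d=(b-a);print('tongue~',np.arctan2(d[1],d[0])-.093)
h=cv2.cvtColor(S['color'],cv2.COLOR_RGB2HSV);m=np.zeros(h.shape[:2],np.uint8);m[244:264,341:368]=cv2.inRange(h,(0,0,150),(180,70,255))[244:264,341:368]
n,l,s,c=cv2.connectedComponentsWithStats(m);i=1+np.argmax(s[1:,4]);print(c[i],s[i],'plate centre',onz(S,*c[i],.0645))
E
```

```text
rib 0.8172683500267234
tongue~ 1.1900206512509832
[352.45086705 253.66473988] [343 247  20  15 173] plate centre [ 0.55551413 -0.22784453  0.0645    ]
```

```bash
python3 - <<'E'
from h import *
for n,(x0,y0,x1,y1) in(('top',(380,208,402,228)),('side',(320,258,342,285))):
    f=grab(n);c=f['color'].astype(float);w=np.clip(np.minimum(c[...,0],c[...,1])-c[...,2]-60,0,None)[y0:y1,x0:x1]
    v,u=np.nonzero(w);g=w[v,u];P=np.array([onz(f,a+x0,b+y0,.071)[:2] for a,b in zip(u,v)])
    m=(P*g[:,None]).sum(0)/g.sum();C=((P-m)*g[:,None]).T@(P-m)/g.sum();e,V=np.linalg.eigh(C);d=V[:,1];d=d*np.sign(d[1]);print(n,len(g),m,np.sqrt(e),np.arctan2(d[1],d[0])-.093)
E
```

```text
top 27 [ 0.47986146 -0.23274416] [0.00211826 0.00935072] 0.9566158607599169
side 29 [ 0.47978062 -0.23276357] [0.00152394 0.0093146 ] 0.9514002121496454
```

Both views agree that the clamp is at 0.95 rad. On to the relay.

```bash
python3 -m jog '[[1,[-26,-60,0],-0.11],[1,[-26,-123,0],-0.11],[1,[-26,-123,30],-0.11],[1,[-26,-123,80],-0.11],[1,[-26,-123,130],-0.11],[1,[-26,-123,160],-0.11],[1,[-26,-123,175],-0.11],[1,[-26,-123,175],-0.11],[0,[-26,-123,175],-0.11],[-1,[-26,-123,175],-0.11],[-1,[-26,-123,175],-0.11],[-1,[-26,-123,175],-0.11],[-1,[-26,-123,175],-0.11],[-1,[-26,-123,175],-0.11],[-1,[-26,-123,175],-0.11]]' 25; python3 m.py
```

```text
t: 27.62
eef_pos: [0.557, -0.2282, 0.0457]
ee_rot: [3.142, 0.0, -3.04]
force: [-0.9, 2.4, 3.8]
width: 0.0397
gripper_force: 25.0
mz 0.01 windup -0.008 yaw -3.04 F [-0.9  2.4  3.8] pos [ 0.557  -0.2282  0.0457] q6 -1.4 t 27.625
```

```bash
python3 -m jog '[[-1,[0,0,-15],0],[-1,[0,0,-40],0],[-1,[0,0,-70],0],[-1,[0,0,-100],0],[-1,[0,0,-130],0],[-1,[0,0,-130],0],[-1,[8,36,-130],0],[-1,[18,80,-130],0],[-1,[28,125,-130],0],[-1,[38,170,-130],0],[-1,[48,215,-130],0],[-1,[58,260,-130],0],[-1,[68,305,-130],0],[-1,[78,350,-130],0],[-1,[88,395,-130],0],[-1,[98,438,-130],0],[-1,[104,465,-130],0],[-1,[107,478,-130],0],[-1,[107,478,-130],0],[-1,[107,478,-130],0]]'; python3 m.py
python3 -c "
from h import *
f=grab('side');cv2.imwrite('pics/s4.png',cv2.resize(f['color'][90:270,130:390,::-1],(780,540)))"
```

```text
t: 30.12
eef_pos: [0.4018, 0.2355, 0.1752]
ee_rot: [-3.141, -0.001, -3.04]
force: [0.3, 0.8, -2.2]
width: 0.0397
gripper_force: 25.0
mz -0.013 windup 0.011 yaw -3.04 F [ 0.3  0.8 -2.2] pos [0.4018 0.2355 0.1752] q6 -2.42 t 30.125
```

View pics/s4.png

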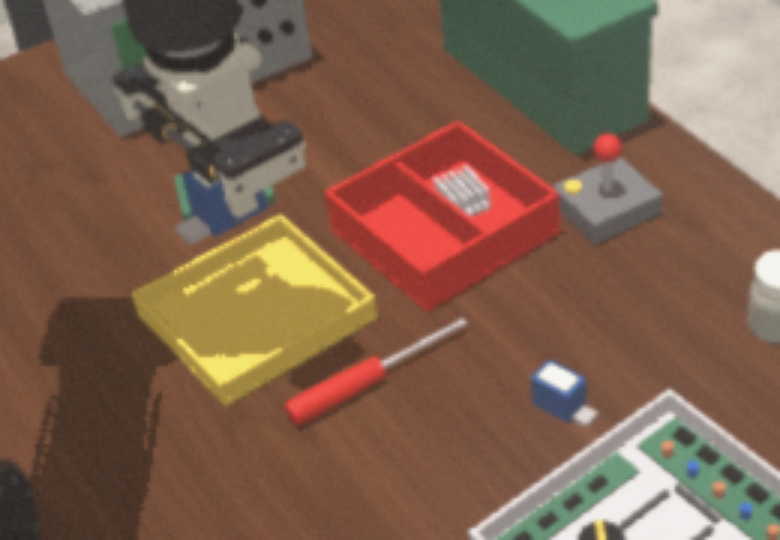

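The relay hangs upright in the jaws (crop 230,200) over the yellow tray (255,305). Lowering it slowly.

```bash
python3 -m jog '[[-1,[0,0,20],0],[-1,[0,0,45],0],[-1,[0,0,70],0],[-1,[0,0,90],0],[-1,[0,0,108],0],[-1,[0,0,120],0],[-1,[0,0,128],0],[-1,[0,0,131],0],[-1,[0,0,133],0],[-1,[0,0,134],0],[-1,[0,0,135],0],[-1,[0,0,135],0]]'; python3 m.py
```

```text
t: 31.68
eef_pos: [0.4019, 0.2365, 0.0407]
ee_rot: [3.141, 0.0, -3.04]
force: [0.4, 0.1, -1.9]
width: 0.04
gripper_force: 25.0
mz 0.042 windup -0.035 yaw -3.04 F [ 0.4  0.1 -1.9] pos [0.4019 0.2365 0.0407] q6 -2.42 t 31.675
```

```bash
python3 -m jog '[[-1,[0,0,0.7],0],[-1,[0,0,1.4],0],[-1,[0,0,2],0],[-1,[0,0,2],0]]'; python3 m.py
```

```text
t: 32.17
eef_pos: [0.4019, 0.2364, 0.0386]
ee_rot: [-3.142, -0.0, -3.04]
force: [-0.8, -0.5, -0.3]
width: 0.0397
gripper_force: 25.0
mz 0.079 windup -0.066 yaw -3.04 F [-0.8 -0.5 -0.3] pos [0.4019 0.2364 0.0386] q6 -2.42 t 32.175
```

```bash
python3 -m jog '[[-1,[0,0,0.5],0],[-1,[0,0,1],0],[-1,[0,0,1],0]]'|grep force; python3 m.py
```

```text
force: [-6.1, -2.1, 14.8]
gripper_force: 25.0
mz -0.024 windup 0.02 yaw -3.039 F [-6.1 -2.1 14.8] pos [0.4019 0.2364 0.0386] q6 -2.42 t 32.55
```

Seated (about 17 N). Releasing and withdrawing.

```bash
python3 -m jog '[[-1,[0,0,-0.7],0],[-0.05,[0,0,-0.7],0],[0.3,[0,0,-0.7],0],[0.6,[0,0,-0.7],0],[0.7,[0,0,-0.7],0],[0.7,[0,0,-0.7],0],[0.7,[0,0,-30],0],[0.7,[0,0,-80],0],[0.7,[0,0,-140],0],[0.7,[0,0,-180],0],[0.7,[-60,-60,-180],0],[0.7,[-110,-120,-180],0],[0.7,[-110,-170,-180],0],[0.7,[-110,-170,-180],0]]'; python3 m.py
python3 -c "
from h import *
f=grab('side');g=grab('top')
a=cv2.resize(f['color'][140:310,165:385,::-1],(480,371));b=cv2.resize(g['color'][200:300,220:300,::-1],(297,371));cv2.imwrite('pics/s5.png',np.hstack([a,b]))"
```

```text
t: 34.3
eef_pos: [0.5293, 0.0756, 0.2171]
ee_rot: [-3.141, -0.001, -3.043]
force: [-0.3, 0.1, -0.1]
width: 0.0745
gripper_force: 0.0
mz 0.015 windup -0.012 yaw -3.043 F [-0.3  0.1 -0.1] pos [0.5293 0.0756 0.2171] q6 -1.98 t 34.3
```

View pics/s5.png

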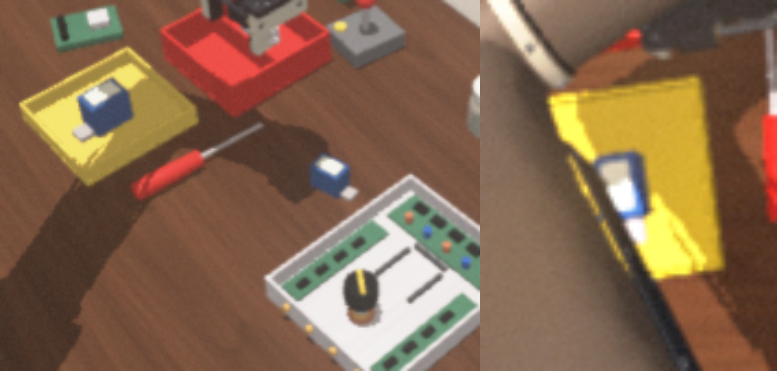

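The relay stands upright and central in the yellow tray (side crop 105,105). The clamp is open (rib at 360,283), the other things on the bench are undisturbed, and the arm is clear.

```bash
python3 -c "
from station import order;print(order.job_done())"
```

```text
the job is handed in; nothing more can be done
None
```

The clamp broke free and was left open at about 0.95 rad, the relay stands upright and released in the yellow tray, and the job is handed in at about 34 s; no verdict was returned.

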